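Find the right-hand tie bolt for the nut

ROBOT

A 6-joint arm with a two-finger parallel gripper is mounted at the origin on the work surface. World frame = base frame: x ahead of the robot, y to its left, z up, the work surface at z = 0. Lengths are in mm, angles in rad, forces in N, time in s.
With the tool pointing down it reaches from about 275 to 725 mm from the base axis. Payload 15.9 kg.
Tool frame: the origin (TCP) lies between the finger pads; the fingertips stand 8 mm ahead of it and the grasp point (between the pads) lies 11 mm behind it (ctrl.tcp_to_tips is the distance from the TCP to the fingertips, in mm); z points along the fingers, x is the direction in which the jaws open and shut, and the axes are right-handed (so a half turn about z gives the same grasp; the last joint's range is limited). The gripper opens to 85 mm and grips with 20 to 120 N. Pads are 22 mm wide; open, the fingers measure 114 mm over their backs; the gripper's body (76 mm by 85 mm) begins 54 mm behind the grasp point. The pads swing forward as they close: fully open they stand 13 mm farther back than shut.
Start: joints at [1.171, 0.213, -0.034, 1.323, 0, 1.571], TCP at [194.61, 460.557, 239.306] pointing down, gripper open.
Joint ranges: [-2.98, 2.98], [-0.74, 1.72], [-1.14, 1.35], [-2.1, 2.04], [-1.57, 1.44], [-3.14, 3.14]. Speed limits (rad/s): [1.89, 1.89, 2.39, 2.57, 3.14, 3.14].

INTERFACE

Orientations are given as a 3x3 rotation matrix whose columns are the frame's x, y, z axes.
In Python, from rig import ctrl, grab_frame gives the robot as it stands.
- The arm moves only by the tool carry_out, never from a script. Its argument "moves" is a list of rows, each a list of 4 numbers: the shift along the tool's x, y, z in cm, then the turn about the tool's z in degrees. In form: [[x, y, z, turn], ...]. A call has 1 to 8 rows; each row shifts and turns the commanded pose from where the row before left it, along the tool's axes as they then stand; what a row does not reach is not made up. A row lasts 1/12 s, in which the tool goes at most 41.7 mm and 7.16 degrees, less where a joint would pass 70% of its speed; a pose out of reach is approached as far as the arm can. A call is refused whole if a number of a shift passes 4.17 or a number of a turn 7.16, either way. A call with a gripper value outside its range is refused whole. "claw" is the finger opening in cm, from 0 to 8.54, set as the call begins (left out, the last holds). The fingers move at their own pace and stop on an object; "grip_force" is the grip in N (left out, the last holds). Time passes only in rows, so rows that do not move let the fingers close. It gives the time, the measured TCP pose, the force and the opening at its end, in the units of the state.
- ctrl.observe(): the state, without advancing time (a new reading comes with each control period).
- grab_frame(name): name is "scene" or "top"; returns a dict with "frame" (480x640x3 uint8, red, green, blue), "z_map" (480x640 float32, mm along the optical axis (not along the pixel's ray), 0 where there is no reading), "fx", "fy", "cx", "cy" (pixels), "camera_from_world" (4x4, takes a point from world to camera coordinates). Camera axes: x right, y up, looking along -z (the intrinsics and any distortion apply to the point x, -y, -z); pixel columns grow to the right and rows downward; lengths in mm; the calibration is good to about 2 mm. A picture is of the moment at which its call begins.
- ctrl.hand_in(): hands the job in, once; it reports no verdict.
The state is a dict: "clock": time; "q": joint angles; "qvel": joint speeds; "joint_efforts": joint torques, N m; "tool_pos": TCP position; "orientation": TCP orientation; "wrist_force": force on the tool from outside, world axes, zero at the start; "moment": the same for the moment, N m; "width": opening from 0.0 (shut) to 1.0 (fully open).
Only numpy, scipy, OpenCV 4.12 (cv2) and the standard library are available. Lean on these libraries where they do the work, as an engineer would, in place of code of your own. Each camera call takes 0.05 s, during which the arm holds its last target.

TASK

Only one of the three tie bolts standing in the grey channel has a right-hand thread, and the green right-hand nut fits no other: find it by trying the nut on the bolts, turning it clockwise. Screw the nut onto that bolt until the bolt's tip is at least flush with the nut's top face, and stand the bolt, on its head with the nut on it, in the green tray beside the finished one. Leave the two left-hand bolts standing in the channel and do not disturb the other things on the bench.

Things in the scene. Friction and masses are not known exactly. Their poses are not given: they have to be found in the camera images.
- nut_mid (a point): loose green hex nut, right-hand thread: 46 mm over flats, 32 mm high, 0.25 kg, through bore, lying flat on the mat. Point on its axis, half-way up. z up along the axis; x to the flat with the white paint stripe, flats every 60 deg. On a right-hand bolt, turned clockwise seen from above, it runs down 13 mm a turn, with about 2 mm axial play; it cannot then be pulled off
- nut_tooth (a point): the nut's lowest thread tooth, inside its bore on the +x side, 5 mm above the lower face; nine more follow up a right-hand helix, every sixth of a turn, 25.6 mm free between opposite ones. Set over a bolt's tip the nut slides on until its teeth rest on the bolt's thread: its lower face is then 14 to 28 mm below the tip (23 on a left-hand one at most), depending on how they are turned to each other
- bolt_1_mid (a point): tie bolt standing on its head in the channel, 94 mm high, 0.55 kg. Point on its axis half-way up: head underside 47 mm below, tip 47 mm above; z up, x as the channel's x. Hex head 46 mm over flats, 20 mm high, held by the channel's sides (2 mm free either way, turns 10 deg at most); 26 mm of plain 33 mm shank; then 36 mm of thread, and a 12 mm plain point, 23 mm thick, tapering to 15 mm at the tip
- bolt_2_mid (a point): second tie bolt, same look, size and point as bolt_1; places vary. Thread of all three: coarse, rounded, single start, pitch 13 mm, 33 mm over the rib, 23 mm core; the rib ends on the bolt's +x side 32 mm above the point. A right-hand nut goes on once its lowest tooth passes clockwise under that end. One bolt of the three, not marked, is right-hand, two are left-hand
- bolt_3_mid (a point): third tie bolt, same look, size and point as bolt_1; places vary. A left-hand bolt does not take the nut: turned clockwise, the resting nut climbs or binds instead of running down, clicks back down some 4 mm about three times a turn as a tooth passes the rib's end (it may then hook there: turn it back before lifting it off), and never gets further on
- channel: grey steel U-channel screwed down to the bench, 320 mm long along its y axis, 50 mm wide inside (along x), sides 5 mm thick and 25 mm high, floor 5 mm thick. Origin: centre of its underside, on the bench. The three bolts stand in it about 85 mm apart, free to be lifted straight up
- green_tray: green sheet-metal tray fixed on the bench, 150 x 180 mm (x, y) outside, 30 mm high, walls and floor 4 mm. Origin: centre of its underside. A finished right-hand bolt with its nut on already stands in its +y half (35 to 45 mm from the middle); the -y half is free
- mat: black rubber mat fixed on the bench, 140 x 140 mm, 3 mm thick, where the nut lies at the start. Origin: centre of its underside
- old_bolt: the finished bolt and nut already standing in the tray, same kind and size; origin: centre of the underside of its head; z up
- plate_washer: loose square steel plate washer lying on the bench, 70 x 70 x 8 mm; origin: centre of its underside
- hammer: hammer lying on the bench; origin under it, handle along -x
- wrench: wrench lying on the bench; origin under it
- screwdriver: screwdriver lying on the bench; origin under it
- spray_can: yellow-labelled spray can, 66 mm diameter, 190 mm high, standing at the back; origin: centre of its underside
- pink_bottle: bottle with a red label, 64 mm diameter, 210 mm high, standing at the back; origin: centre of its underside
- jar: jar with a brass lid, 70 mm diameter, 90 mm high, at the back; origin: centre of its underside
- paper_roll: standing paper roll, 116 mm diameter, 200 mm high, at the back; origin: centre of its underside
There are look-alikes about, which are no part of the job. Of the things like the part that bears nut_mid, leave any that is blue, orange or purple; of the rest the smaller one is meant.

How it is judged (in metres and radians):
At the end, for the whole second after the job is handed in: one bolt stands upright (0.15 rad) on the green tray's floor, axis within 60 (x) and 75 mm (y) of the tray's middle, the nut screwed on it with its top face level with the bolt's tip or lower (1.5 mm allowed); the other two stand upright on the channel's floor; all at rest, released ((((x of bolt_1_mid in the frame of green_tray between -0.06 and 0.06 m and y of bolt_1_mid in the frame of green_tray between -0.075 and 0.075 m and z of bolt_1_mid in the frame of green_tray between 0.04 and 0.06 m and angle between bolt_1_mid's own z axis and vertical below 0.15 rad and linear speed of bolt_1 below 0.03 m/s) and (x of nut_mid in the frame of bolt_1_mid between -0.004 and 0.004 m and y of nut_mid in the frame of bolt_1_mid between -0.004 and 0.004 m and z of nut_mid in the frame of bolt_1_mid between -0.01 and 0.0325 m and angle between the z axis of nut_mid and the z axis of bolt_1_mid, either way round below 0.15 rad and linear speed of nut below 0.03 m/s) and (x of bolt_2_mid in the frame of channel between -0.008 and 0.008 m and y of bolt_2_mid in the frame of channel between -0.145 and 0.145 m and z of bolt_2_mid in the frame of channel below 0.058 m and angle between bolt_2_mid's own z axis and vertical below 0.15 rad and linear speed of bolt_2 below 0.03 m/s) and (x of bolt_3_mid in the frame of channel between -0.008 and 0.008 m and y of bolt_3_mid in the frame of channel between -0.145 and 0.145 m and z of bolt_3_mid in the frame of channel below 0.058 m and angle between bolt_3_mid's own z axis and vertical below 0.15 rad and linear speed of bolt_3 below 0.03 m/s)) or ((x of bolt_2_mid in the frame of green_tray between -0.06 and 0.06 m and y of bolt_2_mid in the frame of green_tray between -0.075 and 0.075 m and z of bolt_2_mid in the frame of green_tray between 0.04 and 0.06 m and angle between bolt_2_mid's own z axis and vertical below 0.15 rad and linear speed of bolt_2 below 0.03 m/s) and (x of nut_mid in the frame of bolt_2_mid between -0.004 and 0.004 m and y of nut_mid in the frame of bolt_2_mid between -0.004 and 0.004 m and z of nut_mid in the frame of bolt_2_mid between -0.01 and 0.0325 m and angle between the z axis of nut_mid and the z axis of bolt_2_mid, either way round below 0.15 rad and linear speed of nut below 0.03 m/s) and (x of bolt_1_mid in the frame of channel between -0.008 and 0.008 m and y of bolt_1_mid in the frame of channel between -0.145 and 0.145 m and z of bolt_1_mid in the frame of channel below 0.058 m and angle between bolt_1_mid's own z axis and vertical below 0.15 rad and linear speed of bolt_1 below 0.03 m/s) and (x of bolt_3_mid in the frame of channel between -0.008 and 0.008 m and y of bolt_3_mid in the frame of channel between -0.145 and 0.145 m and z of bolt_3_mid in the frame of channel below 0.058 m and angle between bolt_3_mid's own z axis and vertical below 0.15 rad and linear speed of bolt_3 below 0.03 m/s)) or ((x of bolt_3_mid in the frame of green_tray between -0.06 and 0.06 m and y of bolt_3_mid in the frame of green_tray between -0.075 and 0.075 m and z of bolt_3_mid in the frame of green_tray between 0.04 and 0.06 m and angle between bolt_3_mid's own z axis and vertical below 0.15 rad and linear speed of bolt_3 below 0.03 m/s) and (x of nut_mid in the frame of bolt_3_mid between -0.004 and 0.004 m and y of nut_mid in the frame of bolt_3_mid between -0.004 and 0.004 m and z of nut_mid in the frame of bolt_3_mid between -0.01 and 0.0325 m and angle between the z axis of nut_mid and the z axis of bolt_3_mid, either way round below 0.15 rad and linear speed of nut below 0.03 m/s) and (x of bolt_1_mid in the frame of channel between -0.008 and 0.008 m and y of bolt_1_mid in the frame of channel between -0.145 and 0.145 m and z of bolt_1_mid in the frame of channel below 0.058 m and angle between bolt_1_mid's own z axis and vertical below 0.15 rad and linear speed of bolt_1 below 0.03 m/s) and (x of bolt_2_mid in the frame of channel between -0.008 and 0.008 m and y of bolt_2_mid in the frame of channel between -0.145 and 0.145 m and z of bolt_2_mid in the frame of channel below 0.058 m and angle between bolt_2_mid's own z axis and vertical below 0.15 rad and linear speed of bolt_2 below 0.03 m/s)))); the robot touches nothing.
It fails at once if a bystander is shoved or knocked over (more than 40 mm from its place or tipped over) (distance of any of old_bolt, plate_washer, hammer, wrench, screwdriver, spray_can, pink_bottle, jar, paper_roll from where it was at the start of the episode above 0.04 m or angle between any of old_bolt, spray_can, pink_bottle, jar, paper_roll's own z axis and vertical above 0.5 rad).
It also fails if it takes over 72 s, if anything falls off the work surface, if the arm or the gripper's body presses on something with over 40 N, if the wrist force passes 120 N, or if a joint passes its speed limit or range.

## Working session

There is one attempt and no reset: what is moved stays moved. The work goes in short steps, Python scripts to look and compute and a tool call to move; the robot and the scene stay as the last step left them, time stands still between calls to the robot, and variables do not carry over. Pictures are saved under pics/ and viewed, and the job is handed in when it is done.

Besides the shell and the picture viewer there is one more tool, called after "Request:" by a JSON object that holds its "api" and its "payload". carry_out: Moves the arm, as the interface text tells. Its arguments: {"type":"object","properties":{"moves":{"type":"array"},"claw":{"type":"number"},"grip_force":{"type":"number"}},"required":["moves"]}

```bash
ls; mkdir -p pics; python3 - <<'E'
from rig import ctrl, grab_frame
import cv2,pickle
print(ctrl.observe())
for n in("scene","top"):
    f=grab_frame(n); pickle.dump(f,open(n+"0.pkl","wb"))
    cv2.imwrite(f"pics/{n}0.png",f["frame"][:,:,::-1]); print(n,f["fx"],f["fy"],f["cx"],f["cy"],f["camera_from_world"].round(3).tolist(), [k for k in f])
E
```

```text
pics
{'clock': 0.0, 'q': array([ 1.17097049e+00,  2.13372118e-01, -3.50337300e-02,  1.32348391e+00,
       -2.41978263e-05,  1.57078611e+00]), 'qvel': array([ 0.00130116,  0.00040038,  0.00032466, -0.00072133, -0.00051099,
        0.00054632]), 'joint_efforts': array([ 2.58851309e-03, -6.86165571e+01,  4.87112904e+01,  1.74316659e-02,
        3.34964070e-04, -4.59720923e-05]), 'tool_pos': array([194.51386694, 460.27292839, 238.81823947]), 'orientation': array([[ 3.89248277e-01,  9.21132790e-01, -4.03337170e-04],
       [ 9.21132229e-01, -3.89248485e-01, -1.01660953e-03],
       [-1.09343076e-03,  2.41866425e-05, -9.99999402e-01]]), 'wrist_force': array([-0.03960228,  0.74620405, -0.06896679]), 'moment': array([-0.0389511 , -0.07704337, -0.00044339]), 'width': 1.0010342547558062}
scene 564.4948713601816 564.4948713601816 316.95676659655913 243.52402757913552 [[-0.652, 0.758, 0.013, 355.164], [-0.526, -0.465, 0.712, 222.87], [0.546, 0.458, 0.702, -1528.905], [0.0, 0.0, 0.0, 1.0]] ['frame', 'z_map', 'fx', 'fy', 'cx', 'cy', 'camera_from_world']
top 462.43995478095553 462.43995478095553 325.8447505944538 244.4446484075146 [[-0.029, -1.0, -0.01, 16.858], [0.987, -0.03, 0.156, -545.487], [-0.156, -0.005, 0.988, -1242.711], [0.0, 0.0, 0.0, 1.0]] ['frame', 'z_map', 'fx', 'fy', 'cx', 'cy', 'camera_from_world']
```

View pics/scene0.png

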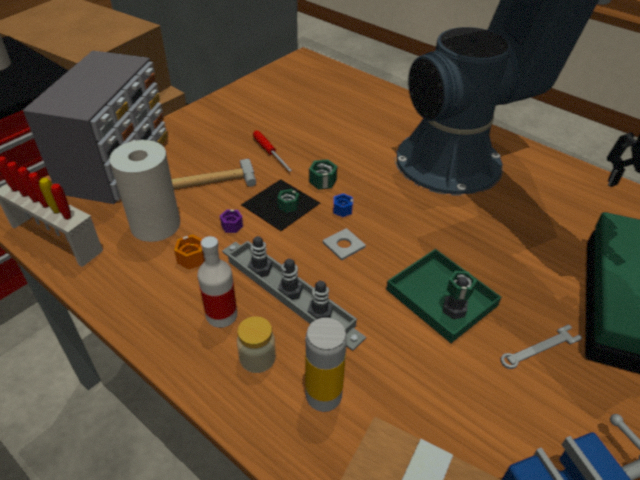

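View pics/top0.png

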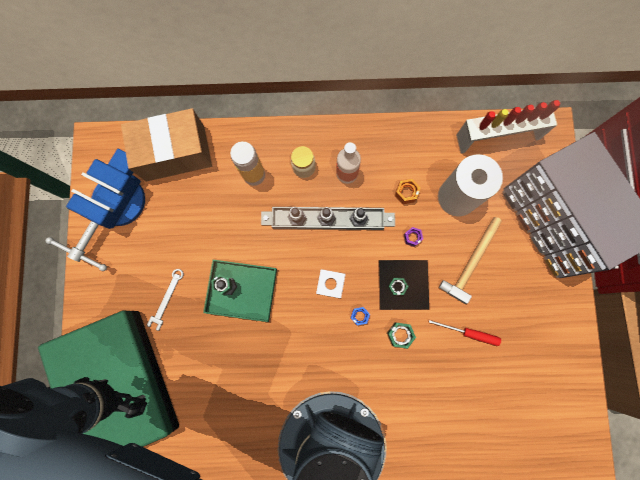

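Candidates, in top-view pixels: green nut on the mat (399,286), larger green nut (401,335), blue (360,316), purple (414,237), orange (407,191), and the nut on the finished bolt (221,284). The smaller loose green one, on the mat, is the one meant. Next I'll measure and crop it.

```bash
cat > h.py <<'E'
import numpy as np,cv2,pickle
from rig import ctrl, grab_frame
def cloud(f):
    z=f["z_map"]; v,u=np.mgrid[0:480,0:640]
    X=(u-f["cx"])/f["fx"]*z; Y=(v-f["cy"])/f["fy"]*z
    P=np.stack([X,-Y,-z],-1); T=np.linalg.inv(f["camera_from_world"])
    return P@T[:3,:3].T+T[:3,3]
def proj(f,p):
    c=f["camera_from_world"]; q=c[:3,:3]@np.array(p)+c[:3,3]
    return f["cx"]+f["fx"]*q[0]/-q[2], f["cy"]+f["fy"]*(-q[1])/-q[2]
def crop(f,u0,v0,u1,v1,s,name):
    im=f["frame"][v0:v1,u0:u1,::-1]; cv2.imwrite("pics/"+name,cv2.resize(im,None,fx=s,fy=s,interpolation=cv2.INTER_CUBIC))
E
python3 - <<'E'
from h import *
t=pickle.load(open("top0.pkl","rb"));s=pickle.load(open("scene0.pkl","rb"))
for n,f in(("top",t),("scene",s)):
    W=cloud(f); pts=W.reshape(-1,3); ok=(f["z_map"].ravel()>0)
    print(n,ok.mean())
    def sel(x0,x1,y0,y1,z0,z1):
        m=ok&(pts[:,0]>x0)&(pts[:,0]<x1)&(pts[:,1]>y0)&(pts[:,1]<y1)&(pts[:,2]>z0)&(pts[:,2]<z1); return pts[m]
    for (u,v) in ([(399,286),(401,335),(296,211),(326,212),(360,212),(330,283),(404,270),(240,310),(221,284),(270,218),(390,219)] if n=="top" else [(288,200),(259,255),(290,280),(321,300)]):
        print((u,v),W[v,u].round(1))
crop(t,370,250,440,350,6,"n.png"); crop(t,255,190,400,240,5,"ch.png"); crop(t,200,250,290,330,6,"tray.png")
crop(s,210,170,370,350,4,"s1.png")
E
```

```text
top 0.9959895833333333
(399, 286) [ 426.9 -202.     5. ]
(401, 335) [ 291.  -200.9    0.5]
(296, 211) [630.   77.7 100.4]
(326, 212) [625.3  -2.8  98.1]
(360, 212) [622.2 -94.1  99.3]
(330, 283) [441.6  -7.9  -1. ]
(404, 270) [ 471.9 -219.     2.5]
(240, 310) [373.  246.7   5.5]
(221, 284) [440.4 279.4  95.6]
(270, 218) [634.9 160.3   1.8]
(390, 219) [ 618.9 -185.6   11.7]
scene 0.9955729166666667
(288, 200) [ 411.5 -209.1    5.6]
(259, 255) [628.4 -89.5  59. ]
(290, 280) [637.6   7.4  59.8]
(321, 300) [637.2  89.   61.6]
```

View pics/n.png

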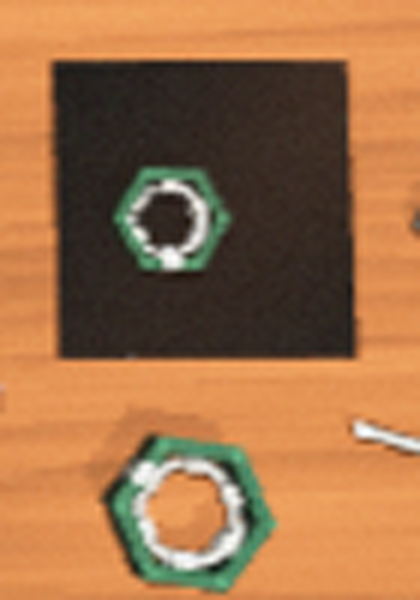

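View pics/ch.png

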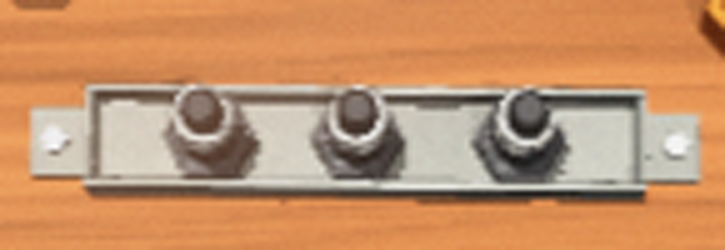

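View pics/s1.png

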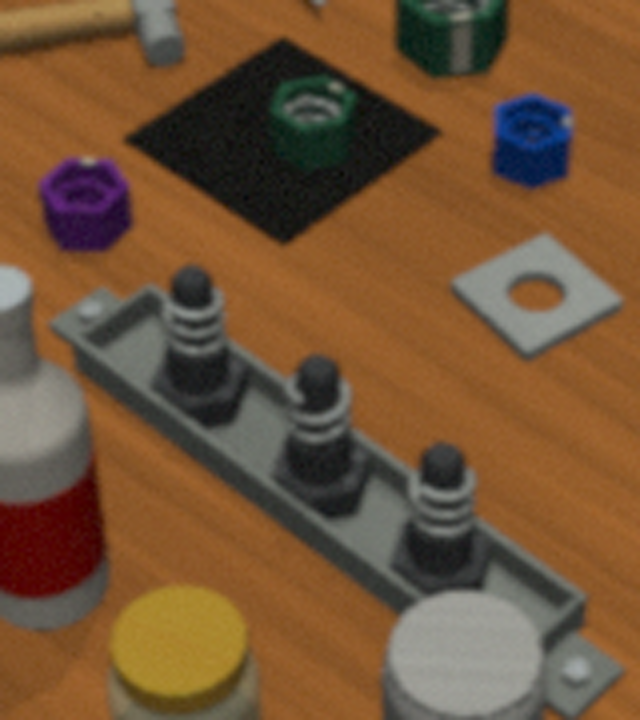

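```bash
python3 - <<'E'
from h import *
s=pickle.load(open("scene0.pkl","rb"));t=pickle.load(open("top0.pkl","rb"))
ims=[]
for (u,v) in [(259,258),(290,281),(321,302)]:
    ims.append(cv2.resize(s["frame"][v-32:v+28,u-17:u+17,::-1],None,fx=7,fy=7,interpolation=cv2.INTER_LANCZOS4)); 
cv2.imwrite("pics/b3.png",np.hstack(ims))
ims=[]
for (u,v) in [(296,214),(327,214),(360,214)]:
    ims.append(cv2.resize(t["frame"][v-15:v+15,u-15:u+15,::-1],None,fx=8,fy=8,interpolation=cv2.INTER_LANCZOS4)); 
cv2.imwrite("pics/b3t.png",np.hstack(ims))
# measurements: planar fits
W=cloud(t).reshape(-1,3)
def st(n,m): p=W[m]; print(n,len(p),"min",p.min(0).round(1),"max",p.max(0).round(1),"mean",p.mean(0).round(1),"med",np.median(p,0).round(1))
x,y,z=W.T
st("nut top",(abs(x-427)<45)&(abs(y+202)<45)&(z>28)&(z<45))
for yy in(78,-3,-94): st("tip %d"%yy,(abs(x-626)<30)&(abs(y-yy)<25)&(z>94)&(z<110))
st("old tip",(abs(x-440)<40)&(abs(y-279)<40)&(z>88))
st("tray",(abs(x-430)<130)&(abs(y-250)<130)&(z>24)&(z<36))
st("chan",(abs(x-625)<60)&(abs(y)<220)&(z>22)&(z<28))
# color-based nut
f=t["frame"].astype(int)
W2=cloud(t)
hsv=cv2.cvtColor(t["frame"],cv2.COLOR_RGB2HSV)
v,u=np.mgrid[0:480,0:640]
g=(hsv[...,0]>60)&(hsv[...,0]<95)&(hsv[...,1]>60)&(abs(u-399)<18)&(abs(v-286)<16)
print("green px",u[g].min(),u[g].max(),v[g].min(),v[g].max(), W2[g][:,2].round(0)[:20])
g2=g.astype(np.uint8); c,_=cv2.findContours(g2,0,1)
c=max(c,key=cv2.contourArea); print(cv2.minEnclosingCircle(c))
E
```

```text
nut top 126 min [ 402.6 -219.8   28. ] max [ 447.5 -167.9   44. ] mean [ 426.5 -195.    34.3] med [ 428.  -196.2   34.4]
tip 78 46 min [619.8  72.5  94.2] max [639.3  91.3 104.1] mean [630.   82.5  98.6] med [630.3  83.   98.8]
tip -3 42 min [617.4 -11.1  94.1] max [637.    5.3 103.3] mean [626.9  -2.3  98.1] med [627.4  -2.7  97.2]
tip -94 44 min [ 614.4 -105.1   94.1] max [631.6 -83.7 103.7] mean [623.2 -93.6  98. ] med [622.7 -93.9  97.8]
old tip 204 min [416.8 259.   88. ] max [464.4 306.2 103.9] mean [439.7 281.9  95.7] med [440.  281.7  95.7]
tray 427 min [340.5 144.1  24.2] max [516.8 345.2  36. ] mean [428.2 251.2  29.8] med [428.6 262.5  29.9]
chan 546 min [ 591.1 -218.2   22. ] max [676.2 154.9  28. ] mean [623.1 -11.5  25. ] med [616. -13.  25.]
green px 389 407 278 294 [36. 35. 33. 40. 35. 44. 31. 35. 35. 34.  4. 35. 34. 33. 34. 36. 31. 36.
 33. 34.]
((398.0, 286.0), 9.434081077575684)
```

View pics/b3.png

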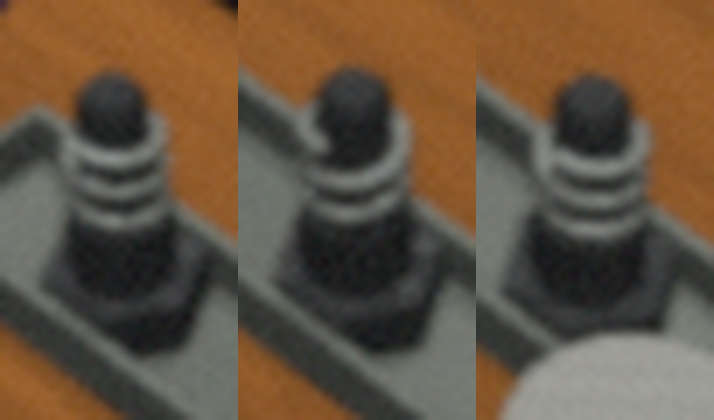

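View pics/b3t.png

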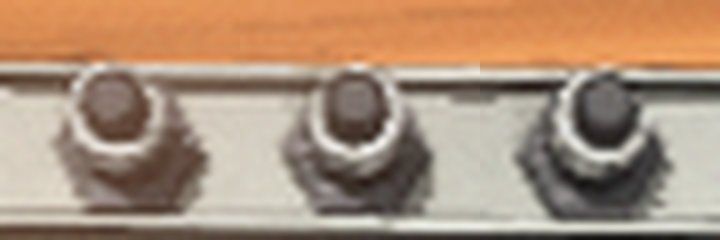

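View pics/tray.png

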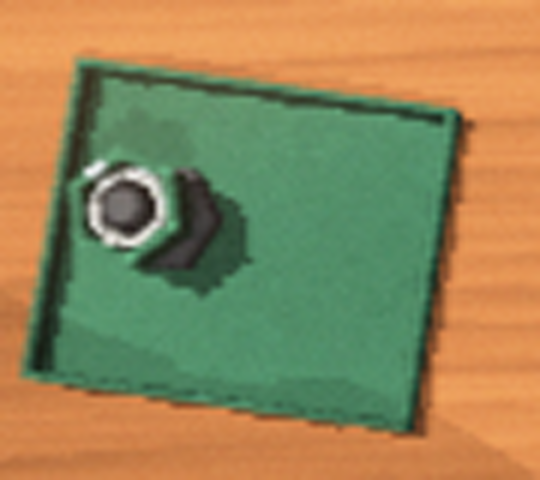

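```bash
python3 - <<'E'
from h import *
from scipy.optimize import least_squares, minimize
t=pickle.load(open("top0.pkl","rb"));s=pickle.load(open("scene0.pkl","rb"))
def bolt(f,x0,y0,z0):
    P=cloud(f).reshape(-1,3); m=(np.hypot(P[:,0]-x0,P[:,1]-y0)<28)&(P[:,2]>z0+84)&(P[:,2]<z0+104); P=P[m]
    def sd(p):
        # distance to cone frustum profile r(z): shoulder 23/2 at 82 to 7.5 at 94
        q=P-np.array([p[0],p[1],z0]); r=np.hypot(q[:,0],q[:,1]); z=q[:,2]
        side=(r-(11.5-4*(z-82)/12))*0.95; top=z-94
        return np.where((z>94-2)&(r<9),top,np.maximum(side,top))
    o=least_squares(sd,[x0,y0],loss="soft_l1",f_scale=2); return o.x.round(1),len(P),np.sqrt(np.mean(o.fun**2)).round(1)
for n,(x,y) in enumerate([(630,83),(627,-2),(623,-94)]):
    print(n+1,bolt(t,x,y,5),bolt(s,x,y,5))
print("old",bolt(t,440,282,4),bolt(s,440,282,4))
def ray(f,u,v,z):
    T=np.linalg.inv(f["camera_from_world"]); d=T[:3,:3]@np.array([(u-f["cx"])/f["fx"],-(v-f["cy"])/f["fy"],-1]); c=T[:3,3]
    return (c+d*(z-c[2])/d[2]).round(1)
print("tips top",[ray(t,u,210.6,99) for u in(294.5,325.5,360.4)])
print("tips scene(2px)",[ray(s,*p,99) for p in[(258.8,240.5),(289.5,263.5),(320.4,285)]])
print("nut top",ray(t,370+171.5/6-.5,250+219/6-.5,35))
print("stripe",ray(t,370+172/6-.5,250+259/6-.5,35))
print("verts",ray(t,370+113/6-.5,250+218/6-.5,35),ray(t,370+231/6-.5,250+218/6-.5,35))
print("mat corners",[ray(t,370+a/6-.5,250+b/6-.5,3) for a,b in((52,61),(347,61),(356,355),(60,357))])
print("nut scene",ray(s,210+312/4-.5,170+105/4-.5,35))
print("tray rim",[ray(t,200+a/6-.5,250+b/6-.5,30) for a,b in((78,60),(460,110),(413,432),(22,377))])
print("chan",[ray(t,255+a/5-.5,190+b/5-.5,25) for a,b in((86,86),(644,94),(644,190),(86,188))])
for n,f in (("t",t),("s",s)):
    T=np.linalg.inv(f["camera_from_world"]);print(n,T[:3,3].round())
W=cloud(t)
for n,(u,v) in dict(spray=(243,152),jar=(302,156),pink=(350,150),roll=(480,178)).items(): print(n,W[v,u].round())
E
```

```text
1 (array([630.2,  82.5]), 56, np.float64(1.7)) (array([632. ,  80.4]), 109, np.float64(1.6))
2 (array([627.4,  -1.9]), 55, np.float64(1.8)) (array([628.8,  -4.4]), 96, np.float64(1.7))
3 (array([623.6, -93.5]), 56, np.float64(1.7)) (array([624.1, -96.6]), 87, np.float64(1.4))
old (array([439.8, 282.5]), 204, np.float64(10.4)) (array([441.4, 280. ]), 398, np.float64(10.7))
tips top [array([631.6,  81.8,  99. ]), array([629. ,  -1.6,  99. ]), array([626. , -95.3,  99. ])]
tips scene(2px) [array([625.3, -89.8,  99. ]), array([631.4,   1.5,  99. ]), array([633.9,  83.8,  99. ])]
nut top [ 425.1 -195.    35. ]
stripe [ 406.8 -194.2   35. ]
verts [ 426.3 -168.2   35. ] [ 424.7 -222.3   35. ]
mat corners [array([ 503.6, -147.1,    3. ]), array([ 499.3, -286.8,    3. ]), array([ 361.2, -282.2,    3. ]), array([ 364.4, -144.3,    3. ])]
nut scene [ 425.8 -196.6   35. ]
tray rim [array([514.9, 319.1,  30. ]), array([486., 141.,  30.]), array([339. , 164.3,  30. ]), array([369.1, 343.5,  30. ])]
chan [array([662.6, 152.1,  25. ]), array([ 647.8, -166.2,   25. ]), array([ 592.1, -163.5,   25. ]), array([603.2, 152.8,  25. ])]
t [ 345.   -6. 1313.]
s [1184.  534.  910.]
spray [766. 203. 192.]
jar [787.  59.  92.]
pink [755. -67. 212.]
roll [ 689. -403.  155.]
```

```bash
cat > plan.py <<'E'
# usage: plan.py x y z az_deg(turn total signed via rows) nrows [turn_total]
import sys; from h import *
x,y,z,n=[float(a) for a in sys.argv[1:5]]; turn=float(sys.argv[5]) if len(sys.argv)>5 else 0
o=ctrl.observe(); R=o["orientation"]; p=o["tool_pos"]; d=np.array([x,y,z])-p; n=int(n)
print("clk %.2f"%o["clock"],"p",p.round(1),"az %.1f"%np.degrees(np.arctan2(R[1,0],R[0,0])),"q6 %.0f"%np.degrees(o["q"][5]),"tilt",R[:,2].round(3),"F",o["wrist_force"].round(1),"w %.1f"%(o["width"]*85.4))
print("total tool shift cm",(R.T@d/10).round(2),"len",np.linalg.norm(d).round(1))
for i in range(n):
    a=np.radians(turn/n*i); c,s=np.cos(a),np.sin(a)
    Ri=R@np.array([[c,-s,0],[s,c,0],[0,0,1]]); print((Ri.T@d/n/10).round(2).tolist(),round(turn/n,2))
E
python3 plan.py 425.5 -195.5 120 22 0|head -4;python3 plan.py 425.5 -195.5 120 22 69|tail -22
```

```text
clk 0.10 p [194.5 460.3 238.9] az 67.1 q6 90 tilt [-0.    -0.001 -1.   ] F [0.4 0.2 0.1] w 85.5
total tool shift cm [-51.41  46.8   11.94] len 705.4
[-2.34, 2.13, 0.54] 0.0
[-2.34, 2.13, 0.54] 0.0
[-2.34, 2.13, 0.54] 3.14
[-2.22, 2.25, 0.54] 3.14
[-2.09, 2.37, 0.54] 3.14
[-1.96, 2.48, 0.54] 3.14
[-1.82, 2.58, 0.54] 3.14
[-1.67, 2.68, 0.54] 3.14
[-1.53, 2.77, 0.54] 3.14
[-1.37, 2.85, 0.54] 3.14
[-1.21, 2.92, 0.54] 3.14
[-1.05, 2.98, 0.54] 3.14
[-0.89, 3.03, 0.54] 3.14
[-0.72, 3.08, 0.54] 3.14
[-0.55, 3.11, 0.54] 3.14
[-0.38, 3.14, 0.54] 3.14
[-0.21, 3.15, 0.54] 3.14
[-0.04, 3.16, 0.54] 3.14
[0.14, 3.16, 0.54] 3.14
[0.31, 3.14, 0.54] 3.14
[0.48, 3.12, 0.54] 3.14
[0.65, 3.09, 0.54] 3.14
[0.82, 3.05, 0.54] 3.14
[0.99, 3.0, 0.54] 3.14
```

Request:
{"api": "carry_out", "payload": {"moves": [[-2.3, 2.1, 0, 3], [-2.2, 2.2, 0, 3], [-2.1, 2.4, 0, 3], [-2.0, 2.5, 0, 3], [-1.8, 2.6, 0, 3], [-1.7, 2.7, 0, 3], [-1.5, 2.8, 0, 3], [-1.4, 2.8, 0, 3]], "claw": 8.0, "grip_force": 60}}

```text
clock: 0.77
tool_pos: [280.4, 221.3, 239.2]
orientation: [[0.732, 0.682, -0.0], [0.682, -0.732, -0.0], [-0.0, 0.0, -1.0]]
wrist_force: [0.5, -0.0, 0.2]
width: 0.937
```

```bash
python3 plan.py 425.5 -195.5 100 15 45
```

```text
clk 0.77 p [280.4 221.3 239.2] az 43.0 q6 85 tilt [-0. -0. -1.] F [ 0.5 -0.   0.2] w 80.0
total tool shift cm [-17.79  40.39  13.92] len 462.7
[-1.19, 2.69, 0.93] 3.0
[-1.04, 2.75, 0.93] 3.0
[-0.9, 2.8, 0.93] 3.0
[-0.75, 2.84, 0.93] 3.0
[-0.6, 2.88, 0.93] 3.0
[-0.45, 2.91, 0.93] 3.0
[-0.3, 2.93, 0.93] 3.0
[-0.14, 2.94, 0.93] 3.0
[0.01, 2.94, 0.93] 3.0
[0.17, 2.94, 0.93] 3.0
[0.32, 2.92, 0.93] 3.0
[0.47, 2.9, 0.93] 3.0
[0.62, 2.88, 0.93] 3.0
[0.77, 2.84, 0.93] 3.0
[0.92, 2.79, 0.93] 3.0
```

Tracking is good.

Request:
{"api": "carry_out", "payload": {"moves": [[-1.2, 2.7, 0.5, 3], [-1.0, 2.8, 0.7, 3], [-0.9, 2.8, 0.9, 3], [-0.8, 2.8, 0.9, 3], [-0.6, 2.9, 0.9, 3], [-0.5, 2.9, 0.9, 3], [-0.3, 2.9, 0.9, 3], [-0.1, 2.9, 0.9, 3]]}}

```text
clock: 1.43
tool_pos: [357.8, -0.6, 172.8]
orientation: [[0.946, 0.324, 0.0], [0.324, -0.946, 0.0], [0.0, -0.0, -1.0]]
wrist_force: [1.0, 1.1, 0.2]
width: 0.935
```

```bash
python3 plan.py 425.5 -195.5 100 8 21
```

```text
clk 1.43 p [357.8  -0.6 172.8] az 18.9 q6 71 tilt [ 0.  0. -1.] F [1.  1.1 0.2] w 79.9
total tool shift cm [ 0.08 20.63  7.28] len 218.8
[0.01, 2.58, 0.91] 2.62
[0.13, 2.58, 0.91] 2.62
[0.25, 2.57, 0.91] 2.62
[0.36, 2.55, 0.91] 2.62
[0.48, 2.53, 0.91] 2.62
[0.6, 2.51, 0.91] 2.62
[0.71, 2.48, 0.91] 2.62
[0.82, 2.44, 0.91] 2.62
```

Request:
{"api": "carry_out", "payload": {"moves": [[0, 2.8, 0.9, 3], [0.1, 2.9, 0.9, 3], [0.3, 2.9, 0.9, 3], [0.4, 2.8, 0.9, 3], [0.5, 2.7, 0.9, 3], [0.6, 2.5, 0.9, 3], [0.6, 2.0, 0.9, 3], [0.6, 1.6, 0.9, 0]]}}

```text
clock: 2.1
tool_pos: [422.3, -195.9, 100.5]
orientation: [[0.999, -0.038, -0.0], [-0.038, -0.999, 0.0], [-0.0, -0.0, -1.0]]
wrist_force: [-0.7, 0.9, 0.3]
width: 0.937
```

```bash
python3 plan.py 425.5 -195.5 15 8 0|head -3; python3 - <<'E'
from h import *
f=grab_frame("top"); W=cloud(f); crop(f,340,230,460,330,6,"g1.png")
E
```

```text
clk 2.10 p [ 422.3 -195.9  100.5] az -2.2 q6 67 tilt [-0.  0. -1.] F [-0.7  0.9  0.3] w 80.0
total tool shift cm [ 0.32 -0.05  8.55] len 85.6
[0.04, -0.01, 1.07] 0.0
```

View pics/g1.png

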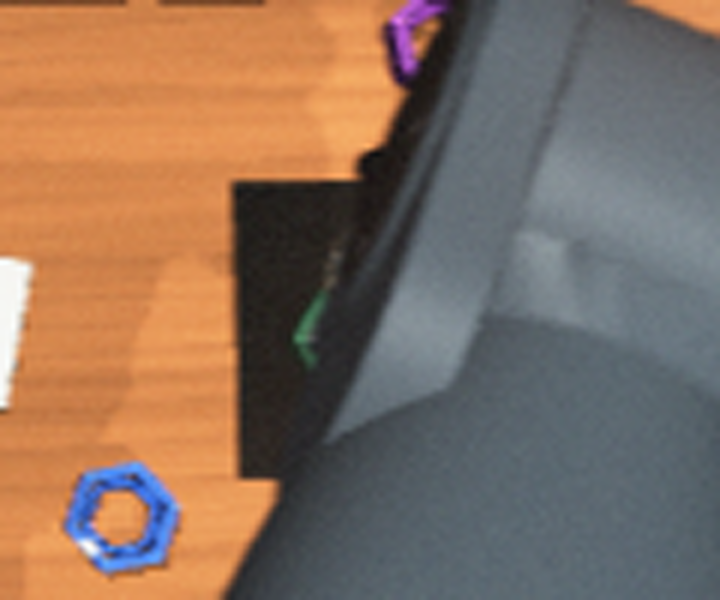

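Request:
{"api": "carry_out", "payload": {"moves": [[0.3, 0, 0.8, 0], [0, 0, 1.4, 0], [0, 0, 1.5, 0], [0, 0, 1.5, 0], [0, 0, 1.5, 0], [0, 0, 1.0, 0], [0, 0, 0.7, 0], [0, 0, 0, 0]]}}

```text
clock: 2.82
tool_pos: [424.4, -193.4, 16.1]
orientation: [[0.999, -0.033, -0.002], [-0.033, -0.999, 0.001], [-0.002, -0.001, -1.0]]
wrist_force: [-1.3, -0.2, -0.3]
width: 0.939
```

```bash
python3 plan.py 425.5 -195.5 15 8 0|head -3; python3 - <<'E'
from h import *
f=grab_frame("scene"); crop(f,220,130,360,250,5,"g2.png")
E
```

```text
clk 2.82 p [ 424.4 -193.4   16.1] az -1.9 q6 67 tilt [-0.002  0.001 -1.   ] F [-1.3 -0.2 -0.3] w 80.2
total tool shift cm [0.12 0.2  0.11] len 2.6
[0.01, 0.03, 0.01] 0.0
```

View pics/g2.png

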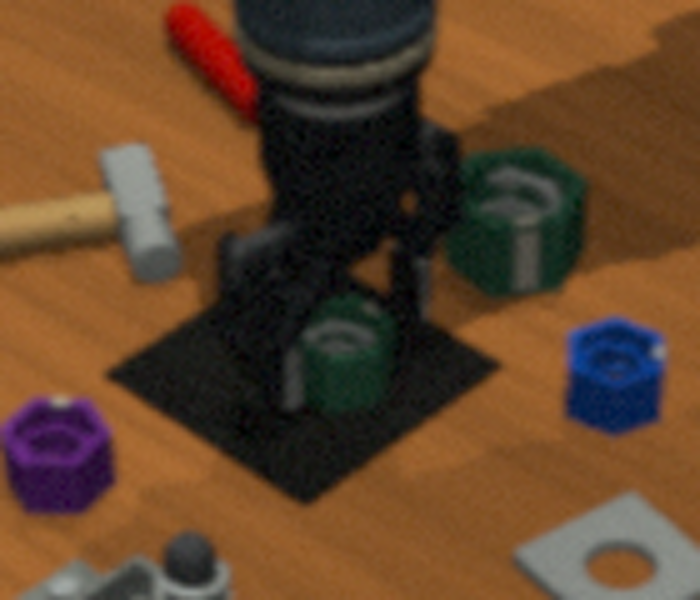

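The nut sits between the fingers (crop ~345,350). I'll nudge and close.

Request:
{"api": "carry_out", "payload": {"moves": [[0.1, 0.2, 0, 0], [0, 0, 0, 0], [0, 0, 0, 0], [0, 0, 0, 0], [0, 0, 0, 0], [0, 0, 0, 0]], "claw": 3.5, "grip_force": 60}}

```text
clock: 3.37
tool_pos: [426.7, -196.7, 18.1]
orientation: [[0.999, -0.033, 0.001], [-0.033, -0.999, -0.001], [0.001, 0.001, -1.0]]
wrist_force: [-1.9, 0.4, 8.6]
width: 0.526
```

Request:
{"api": "carry_out", "payload": {"moves": [[0, 0, 0, 0], [0, 0, 0, 0], [0, 0, -0.4, 0], [0, 0, -1, 0], [0, 0, -1.5, 0], [0, 0, -2, 0], [0, 0, -2.5, 0], [0, 0, -2.5, 0]]}}

```text
clock: 4.03
tool_pos: [425.7, -196.2, 117.5]
orientation: [[0.999, -0.033, -0.001], [-0.033, -0.999, 0.0], [-0.001, -0.0, -1.0]]
wrist_force: [1.0, 0.2, -2.2]
width: 0.528
```

```bash
python3 plan.py 628.3 -2.5 180 8 0|head -3; python3 - <<'E'
from h import *
f=grab_frame("scene"); crop(f,220,100,360,220,5,"g3.png")
E
```

```text
clk 4.03 p [ 425.7 -196.2  117.5] az -1.9 q6 67 tilt [-0.001  0.    -1.   ] F [ 1.   0.2 -2.2] w 45.1
total tool shift cm [ 19.6  -20.04  -6.26] len 287.2
[2.45, -2.5, -0.78] 0.0
```

View pics/g3.png

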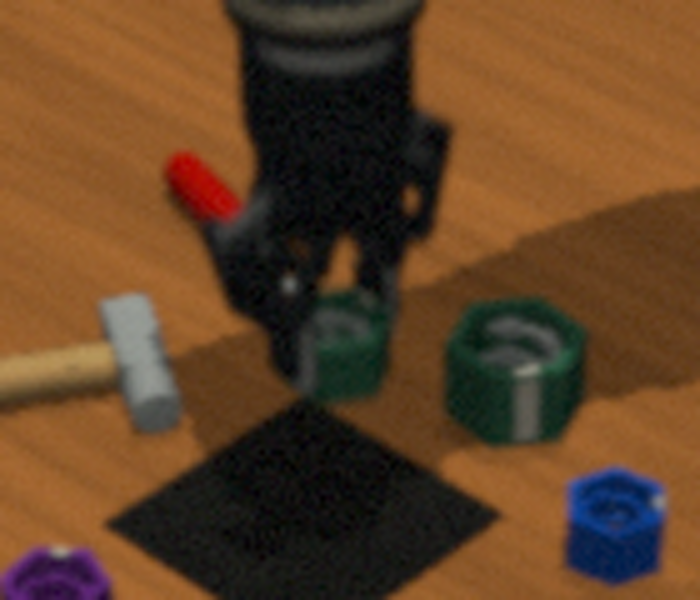

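Request:
{"api": "carry_out", "payload": {"moves": [[1.5, -1.5, -0.8, 0], [2.5, -2.5, -0.8, 0], [2.8, -2.8, -0.8, 0], [2.8, -2.8, -0.8, 0], [2.8, -2.8, -0.8, 0], [2.8, -2.8, -0.8, 0], [2.5, -2.7, 0, 0], [1.9, -2.1, 0, 0]]}}

```text
clock: 4.75
tool_pos: [630.6, -0.7, 164.7]
orientation: [[0.999, -0.032, 0.001], [-0.032, -0.999, 0.0], [0.001, -0.0, -1.0]]
wrist_force: [-0.1, -0.3, -3.5]
width: 0.532
```

Request:
{"api": "carry_out", "payload": {"moves": [[0, 0, 0, -7], [0, 0, 0, -7], [0, 0, 0, -7], [0, 0, 0, -7], [0, 0, 0, -7], [0, 0, 0, -7], [0, 0, 0, -7], [0, 0, 0, -7]]}}

```text
clock: 5.42
tool_pos: [628.6, -3.1, 164.3]
orientation: [[0.582, 0.813, -0.0], [0.813, -0.582, 0.0], [-0.0, -0.0, -1.0]]
wrist_force: [-0.4, 0.1, -3.8]
width: 0.523
```

Request:
{"api": "carry_out", "payload": {"moves": [[0, 0, 0, -7], [0, 0, 0, -7], [0, 0, 0, -7], [0, 0, 0, -7], [0, 0, 0, -7], [0, 0, 0, -7], [0, 0, 0, -7], [0, 0, 0, -7]]}}

```text
clock: 6.08
tool_pos: [628.6, -3.1, 164.3]
orientation: [[-0.349, 0.937, -0.0], [0.937, 0.349, 0.0], [0.0, -0.0, -1.0]]
wrist_force: [0.0, -0.7, -3.3]
width: 0.527
```

Request:
{"api": "carry_out", "payload": {"moves": [[0, 0, 0, -7], [0, 0, 0, -7], [0, 0, 0, -7], [0, 0, 0, -7], [0, 0, 0, -7], [0, 0, 0, -7], [0, 0, 0, -7], [0, 0, 0, -7]]}}

```text
clock: 6.75
tool_pos: [628.6, -3.0, 164.3]
orientation: [[-0.972, 0.234, -0.0], [0.234, 0.972, 0.0], [0.0, -0.0, -1.0]]
wrist_force: [0.4, 1.4, -3.0]
width: 0.526
```

Request:
{"api": "carry_out", "payload": {"moves": [[0, 0, 0, -7], [0, 0, 0, -7], [0, 0, 0, -7], [0, 0, 0, -7], [0, 0, 0, -7], [0, 0, 0, -7], [0, 0, 0, 0]]}}

```text
clock: 7.33
tool_pos: [628.6, -3.1, 164.3]
orientation: [[-0.879, -0.476, -0.0], [-0.476, 0.879, 0.0], [0.0, 0.0, -1.0]]
wrist_force: [-0.6, -0.1, -3.2]
width: 0.523
```

```bash
python3 plan.py 628.3 -2.5 125 1 0|head -3; python3 - <<'E'
from h import *
f=grab_frame("scene"); crop(f,200,130,360,310,4,"g4.png")
f=grab_frame("top"); crop(f,260,150,420,270,5,"g4t.png")
E
```

```text
clk 7.33 p [628.6  -3.1 164.3] az -151.5 q6 -119 tilt [-0.  0. -1.] F [-0.6 -0.1 -3.2] w 44.7
total tool shift cm [-0.    0.06  3.93] len 39.3
[-0.0, 0.06, 3.93] 0.0
```

View pics/g4.png

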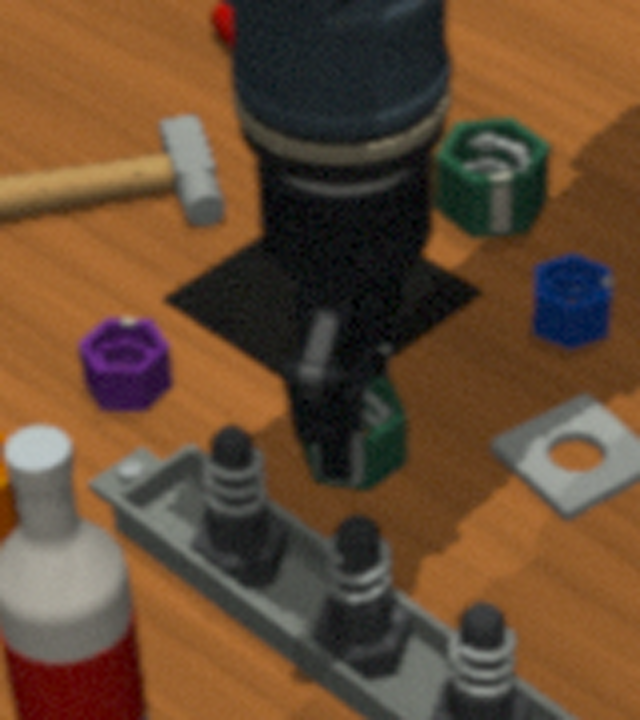

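View pics/g4t.png

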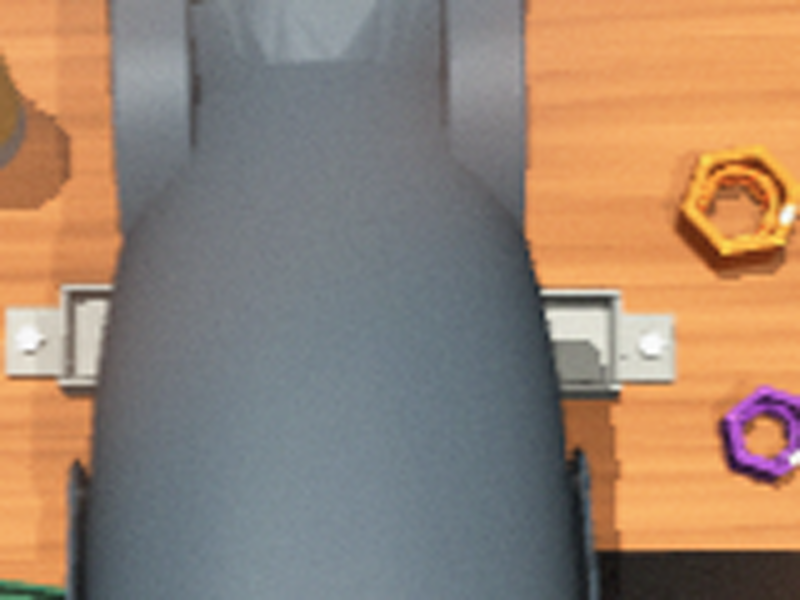

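```bash
python3 - <<'E'
from h import *
f=grab_frame("scene"); crop(f,255,195,325,260,10,"g5.png")
W=cloud(f)
print(W[222:256:3,292:302:3].round(0).tolist())
E
```

```text
[[[644.0, 23.0, 232.0], [605.0, -7.0, 187.0], [448.0, -143.0, -3.0], [446.0, -135.0, -0.0]], [[612.0, -8.0, 183.0], [606.0, -5.0, 181.0], [459.0, -133.0, 1.0], [451.0, -130.0, -3.0]], [[610.0, -9.0, 174.0], [608.0, -4.0, 175.0], [610.0, 5.0, 182.0], [461.0, -121.0, 0.0]], [[612.0, -8.0, 167.0], [615.0, 3.0, 177.0], [616.0, 11.0, 182.0], [470.0, -114.0, 1.0]], [[614.0, -7.0, 162.0], [620.0, 7.0, 175.0], [621.0, 15.0, 180.0], [476.0, -108.0, -1.0]], [[635.0, 13.0, 181.0], [631.0, 17.0, 182.0], [624.0, 18.0, 177.0], [484.0, -101.0, 0.0]], [[641.0, 19.0, 181.0], [631.0, 17.0, 173.0], [624.0, 18.0, 169.0], [490.0, -95.0, -2.0]], [[638.0, 16.0, 170.0], [631.0, 17.0, 166.0], [624.0, 18.0, 161.0], [498.0, -89.0, -2.0]], [[639.0, 17.0, 163.0], [632.0, 18.0, 159.0], [624.0, 18.0, 153.0], [506.0, -81.0, -0.0]], [[640.0, 17.0, 156.0], [632.0, 18.0, 151.0], [520.0, -78.0, 3.0], [514.0, -75.0, 0.0]], [[640.0, 18.0, 149.0], [530.0, -78.0, 0.0], [526.0, -72.0, 1.0], [520.0, -69.0, -1.0]], [[539.0, -79.0, -3.0], [537.0, -72.0, 1.0], [531.0, -68.0, -2.0], [528.0, -62.0, 1.0]]]
```

View pics/g5.png

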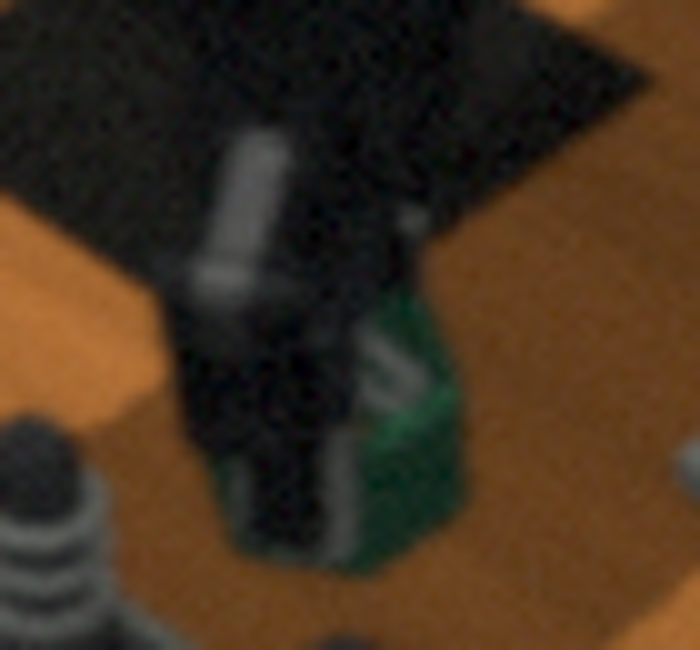

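Nut's top face is level (z≈182 across it), the side flat vertical and centred over bolt 2. Lowering it.

Request:
{"api": "carry_out", "payload": {"moves": [[0, 0, 1.0, 0], [0, 0, 1.2, 0], [0, 0, 1.2, 0], [0, 0, 1.0, 0], [0, 0, 0.6, 0], [0, 0, 0.4, 0], [0, 0, 0.4, 0], [0, 0, 0.4, 0]]}}

```text
clock: 8.15
tool_pos: [629.0, -3.0, 102.3]
orientation: [[-0.882, -0.471, 0.001], [-0.471, 0.882, 0.0], [-0.0, -0.0, -1.0]]
wrist_force: [-0.4, -1.1, -3.3]
width: 0.525
```

Request:
{"api": "carry_out", "payload": {"moves": [[0, 0, 0.4, 0], [0, 0, 0.3, 0], [0, 0, 0.3, 0], [0, 0, 0.2, 0]]}}

```text
clock: 8.48
tool_pos: [628.6, -3.1, 90.0]
orientation: [[-0.882, -0.471, -0.0], [-0.471, 0.882, -0.0], [0.0, -0.0, -1.0]]
wrist_force: [-1.0, -0.4, -2.1]
width: 0.527
```

Request:
{"api": "carry_out", "payload": {"moves": [[0, 0, 0.2, 0], [0, 0, 0.1, 0], [0, 0, 0.1, 0], [0, 0, 0.1, 0]]}}

```text
clock: 8.82
tool_pos: [629.3, -3.3, 87.5]
orientation: [[-0.882, -0.471, 0.002], [-0.471, 0.882, -0.001], [-0.002, -0.002, -1.0]]
wrist_force: [-13.9, -2.0, 39.9]
width: 0.524
```

Contact at ~26 mm below the tip (a left-hand bolt allows 23 at most), so this hints it is right-hand. I'll ease off the load and turn clockwise.

Request:
{"api": "carry_out", "payload": {"moves": [[0, 0, -0.15, 0], [0, 0, 0, 5], [0, 0, 0, 5], [0, 0, 0, 5], [0, 0, 0.02, 5], [0, 0, 0.02, 5], [0, 0, 0.02, 5]]}}

```text
clock: 9.4
tool_pos: [629.1, -3.3, 86.8]
orientation: [[-0.999, 0.038, 0.001], [0.038, 0.999, -0.0], [-0.001, -0.0, -1.0]]
wrist_force: [-3.7, -2.0, 5.5]
width: 0.528
```

Request:
{"api": "carry_out", "payload": {"moves": [[0, 0, 0.02, 5], [0, 0, 0.02, 5], [0, 0, 0.02, 5], [0, 0, 0.02, 5], [0, 0, 0.02, 5], [0, 0, 0.02, 5]]}}

```text
clock: 9.9
tool_pos: [629.1, -3.3, 85.7]
orientation: [[-0.847, 0.532, 0.001], [0.532, 0.847, -0.0], [-0.001, 0.0, -1.0]]
wrist_force: [-3.6, -2.1, 7.7]
width: 0.528
```

It runs down at 13 mm/turn. Continuing.

Request:
{"api": "carry_out", "payload": {"moves": [[0, 0, 0.025, 7], [0, 0, 0.025, 7], [0, 0, 0.025, 7], [0, 0, 0.025, 7], [0, 0, 0.025, 7], [0, 0, 0.025, 7], [0, 0, 0.025, 7], [0, 0, 0.025, 7]]}}

```text
clock: 10.57
tool_pos: [629.2, -3.2, 83.7]
orientation: [[-0.03, 1.0, 0.001], [1.0, 0.03, -0.0], [-0.0, 0.001, -1.0]]
wrist_force: [-1.6, -0.2, 4.7]
width: 0.523
```

Request:
{"api": "carry_out", "payload": {"moves": [[0, 0, 0.025, 7], [0, 0, 0.025, 7], [0, 0, 0.025, 7], [0, 0, 0.025, 7], [0, 0, 0.025, 7], [0, 0, 0.025, 7], [0, 0, 0.025, 7], [0, 0, 0.025, 7]]}}

```text
clock: 11.23
tool_pos: [629.3, -3.3, 81.8]
orientation: [[0.812, 0.584, 0.001], [0.584, -0.812, -0.0], [0.001, 0.001, -1.0]]
wrist_force: [-2.6, -1.1, 5.8]
width: 0.528
```

Request:
{"api": "carry_out", "payload": {"moves": [[0, 0, 0.025, 7], [0, 0, 0.025, 7], [0, 0, 0.025, 7], [0, 0, 0.025, 7], [0, 0, 0.025, 7], [0, 0, 0.025, 7], [0, 0, 0.025, 7], [0, 0, 0.025, 7]]}}

```text
clock: 11.9
tool_pos: [629.1, -3.4, 79.8]
orientation: [[0.938, -0.346, 0.001], [-0.346, -0.938, -0.001], [0.001, 0.0, -1.0]]
wrist_force: [-3.8, -1.9, 8.3]
width: 0.525
```

```bash
python3 plan.py 628.3 -2.5 125 1 0|head -3; python3 - <<'E'
from h import *
f=grab_frame("scene"); crop(f,240,200,340,310,6,"g6.png")
E
```

```text
clk 11.90 p [629.1  -3.4  79.8] az -20.3 q6 110 tilt [ 0.001 -0.001 -1.   ] F [-3.8 -1.9  8.3] w 44.8
total tool shift cm [-0.1  -0.05 -4.52] len 45.2
[-0.1, -0.05, -4.52] 0.0
```

View pics/g6.png

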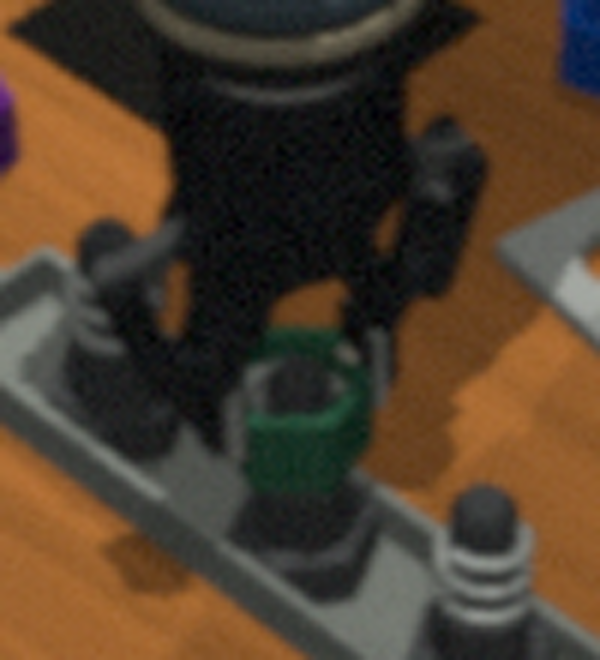

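Nut top is already ~1.5 mm below the tip; a bit more for margin, then lift.

Request:
{"api": "carry_out", "payload": {"moves": [[0, 0, 0.025, 7], [0, 0, 0.025, 7], [0, 0, 0.025, 7], [0, 0, 0.025, 7], [0, 0, 0.025, 7], [0, 0, 0.025, 7], [0, 0, 0.025, 7], [0, 0, 0, 0]]}}

```text
clock: 12.62
tool_pos: [629.0, -3.1, 78.0]
orientation: [[0.352, -0.936, 0.001], [-0.936, -0.352, 0.0], [0.0, -0.001, -1.0]]
wrist_force: [-3.6, -0.2, 7.4]
width: 0.526
```

Request:
{"api": "carry_out", "payload": {"moves": [[0, 0, -0.2, 0], [0, 0, -0.3, 0], [0, 0, -0.4, 0], [0, 0, -0.6, 0], [0, 0, -0.8, 0], [0, 0, -1.0, 0], [0, 0, -1.2, 0], [0, 0, -1.2, 0]]}}

```text
clock: 13.28
tool_pos: [628.8, -3.0, 135.6]
orientation: [[0.36, -0.933, 0.0], [-0.933, -0.36, 0.0], [0.0, -0.0, -1.0]]
wrist_force: [0.1, -0.0, -8.3]
width: 0.528
```

```bash
python3 plan.py 628.3 -2.5 125 1 0|head -3; python3 - <<'E'
from h import *
f=grab_frame("scene"); crop(f,240,180,340,310,5,"g7.png")
E
```

```text
clk 13.28 p [628.8  -3.  135.6] az -68.9 q6 159 tilt [ 0.  0. -1.] F [ 0.1 -0.  -8.3] w 45.1
total tool shift cm [-0.07  0.03  1.06] len 10.6
[-0.07, 0.03, 1.06] 0.0
```

View pics/g7.png

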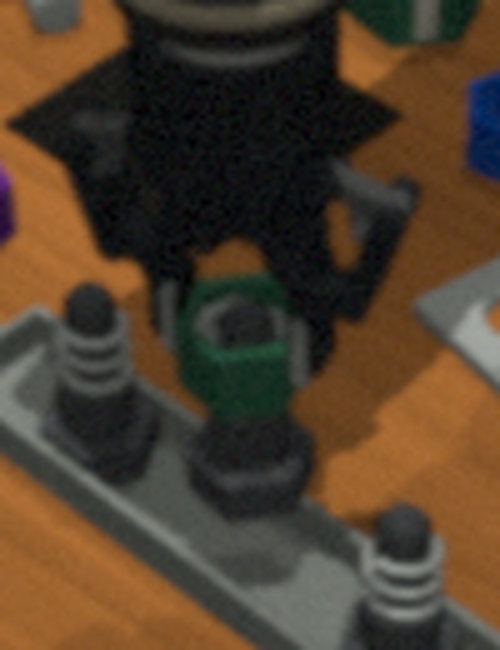

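Request:
{"api": "carry_out", "payload": {"moves": [[0, 0, -1.5, -4], [0, 0, -2, -7], [0, 0, -2, -7], [0, 0, -0.5, -7], [0, 0, 0, -7], [0, 0, 0, -7], [0, 0, 0, -7], [0, 0, 0, -7]]}}

```text
clock: 14.0
tool_pos: [628.8, -3.1, 194.6]
orientation: [[0.963, -0.268, 0.0], [-0.268, -0.963, 0.0], [0.0, -0.0, -1.0]]
wrist_force: [0.2, -0.1, -8.8]
width: 0.529
```

Request:
{"api": "carry_out", "payload": {"moves": [[0, 0, 0, -6], [0, 0, 0, 0]]}}

```text
clock: 14.17
tool_pos: [628.8, -3.1, 194.6]
orientation: [[0.986, -0.167, 0.0], [-0.167, -0.986, -0.0], [0.0, -0.0, -1.0]]
wrist_force: [-0.0, 0.5, -8.3]
width: 0.528
```

```bash
python3 plan.py 420.4 200.5 190 11 0|head -3
```

```text
clk 14.17 p [628.8  -3.1 194.6] az -9.6 q6 99 tilt [ 0. -0. -1.] F [-0.   0.5 -8.3] w 45.1
total tool shift cm [-23.94 -16.6    0.45] len 291.4
[-2.18, -1.51, 0.04] 0.0
```

Gentle acceleration so the bolt does not swing.

Request:
{"api": "carry_out", "payload": {"moves": [[-0.6, -0.4, 0, 0], [-1.2, -0.8, 0, 0], [-1.8, -1.3, 0, 0], [-2.2, -1.5, 0, 0], [-2.2, -1.5, 0, 0], [-2.2, -1.5, 0, 0], [-2.2, -1.5, 0, 0], [-2.2, -1.5, 0, 0]]}}

```text
clock: 14.83
tool_pos: [500.7, 121.5, 194.5]
orientation: [[0.984, -0.176, 0.0], [-0.176, -0.984, 0.0], [0.0, -0.0, -1.0]]
wrist_force: [0.0, 0.1, -7.1]
width: 0.524
```

Request:
{"api": "carry_out", "payload": {"moves": [[-2.2, -1.5, 0, 0], [-2.2, -1.5, 0, 0], [-1.9, -1.4, 0, 0], [-1.4, -1.0, 0, 0], [-1.0, -0.7, 0, 0], [-0.6, -0.4, 0, 0], [-0.2, -0.1, 0, 0], [0, 0, 0, 0]]}}

```text
clock: 15.5
tool_pos: [419.9, 201.9, 194.3]
orientation: [[0.985, -0.173, 0.0], [-0.173, -0.985, -0.0], [0.0, 0.0, -1.0]]
wrist_force: [0.8, -0.5, -8.3]
width: 0.523
```

```bash
python3 plan.py 420.4 200.5 80 1 0|head -3; python3 - <<'E'
from h import *
f=grab_frame("scene"); crop(f,370,150,520,350,4,"g8.png")
E
```

```text
clk 15.50 p [419.9 201.9 194.3] az -9.9 q6 126 tilt [ 0. -0. -1.] F [ 0.8 -0.5 -8.3] w 44.7
total tool shift cm [ 0.07  0.13 11.43] len 114.4
[0.07, 0.13, 11.43] 0.0
```

View pics/g8.png

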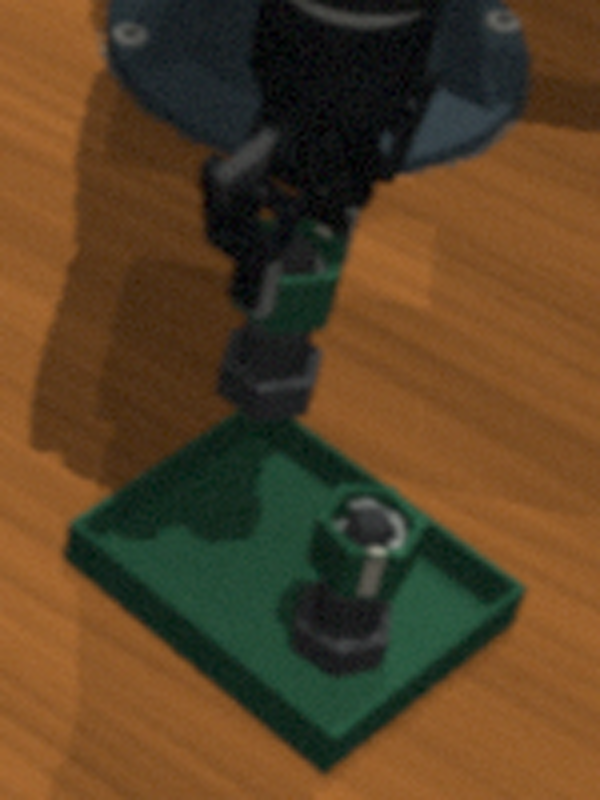

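Request:
{"api": "carry_out", "payload": {"moves": [[0, 0.1, 0.8, 0], [0, 0, 1.6, 0], [0, 0, 2.0, 0], [0, 0, 2.0, 0], [0, 0, 1.6, 0], [0, 0, 1.2, 0], [0, 0, 0.8, 0], [0, 0, 0.6, 0]]}}

```text
clock: 16.22
tool_pos: [419.7, 200.3, 87.1]
orientation: [[0.985, -0.173, -0.001], [-0.173, -0.985, -0.001], [-0.001, 0.001, -1.0]]
wrist_force: [-0.1, -0.5, -8.0]
width: 0.527
```

Request:
{"api": "carry_out", "payload": {"moves": [[0, 0, 0.3, 0], [0, 0, 0.2, 0], [0, 0, 0.2, 0], [0, 0, 0.1, 0], [0, 0, 0.1, 0], [0, 0, 0, 0]]}}

```text
clock: 16.72
tool_pos: [419.9, 201.1, 79.4]
orientation: [[0.985, -0.172, 0.0], [-0.172, -0.985, 0.0], [0.0, -0.0, -1.0]]
wrist_force: [0.4, 0.7, -7.7]
width: 0.525
```

Request:
{"api": "carry_out", "payload": {"moves": [[0, 0, 0.1, 0], [0, 0, 0.1, 0], [0, 0, 0, 0]]}}

```text
clock: 16.97
tool_pos: [419.8, 201.0, 77.4]
orientation: [[0.985, -0.172, 0.0], [-0.172, -0.985, 0.0], [0.0, -0.0, -1.0]]
wrist_force: [-1.3, 0.9, -2.7]
width: 0.525
```

Request:
{"api": "carry_out", "payload": {"moves": [[0, 0, 0.1, 0], [0, 0, 0, 0]]}}

```text
clock: 17.13
tool_pos: [419.8, 201.2, 77.0]
orientation: [[0.985, -0.172, 0.001], [-0.172, -0.985, 0.001], [0.0, -0.001, -1.0]]
wrist_force: [-5.7, -1.1, 11.2]
width: 0.524
```

Seated. Releasing.

Request:
{"api": "carry_out", "payload": {"moves": [[0, 0, -0.1, 0], [0, 0, 0, 0], [0, 0, 0, 0], [0, 0, 0, 0], [0, 0, 0, 0]], "claw": 7.0}}

```text
clock: 17.55
tool_pos: [419.8, 201.0, 77.3]
orientation: [[0.985, -0.172, 0.0], [-0.172, -0.985, 0.0], [0.0, -0.0, -1.0]]
wrist_force: [0.1, -0.3, 0.4]
width: 0.821
```

Request:
{"api": "carry_out", "payload": {"moves": [[0, 0, -0.4, 0], [0, 0, -0.8, 0], [0, 0, -1.5, 0], [0, 0, -2, 0], [0, 0, -2.5, 0], [0, 0, -2.5, 0], [0, 0, -2.5, 0], [0, 0, -1.5, 0]]}}

```text
clock: 18.22
tool_pos: [420.2, 201.2, 217.6]
orientation: [[0.985, -0.172, 0.003], [-0.172, -0.985, 0.001], [0.002, -0.002, -1.0]]
wrist_force: [0.6, 0.8, 0.9]
width: 0.814
```

Request:
{"api": "carry_out", "payload": {"moves": [[-1.5, 0, 0, 0], [-2.5, 0, 0, 0], [-2.5, 0, 0, 0], [-1.5, 0, 0, 0], [0, 0, 0, 0]]}}

```text
clock: 18.63
tool_pos: [338.9, 215.0, 215.1]
orientation: [[0.985, -0.171, 0.0], [-0.171, -0.985, 0.001], [0.0, -0.001, -1.0]]
wrist_force: [1.1, 0.4, -0.6]
width: 0.82
```

```bash
python3 plan.py 420.4 200.5 80 1 0|head -1; python3 - <<'E'
from h import *
f=grab_frame("scene"); pickle.dump(f,open("s9.pkl","wb")); crop(f,220,200,520,360,2.6,"g9.png"); crop(f,380,220,510,350,6,"g9b.png")
f=grab_frame("top"); crop(f,180,180,420,340,3,"g9t.png")
E
```

```text
clk 18.63 p [338.9 215.  215.1] az -9.8 q6 132 tilt [ 0.     0.001 -1.   ] F [ 1.1  0.4 -0.6] w 70.0
```

View pics/g9.png

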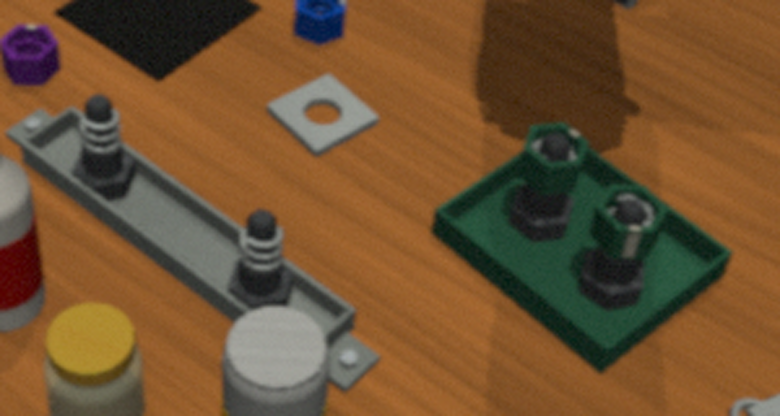

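View pics/g9b.png

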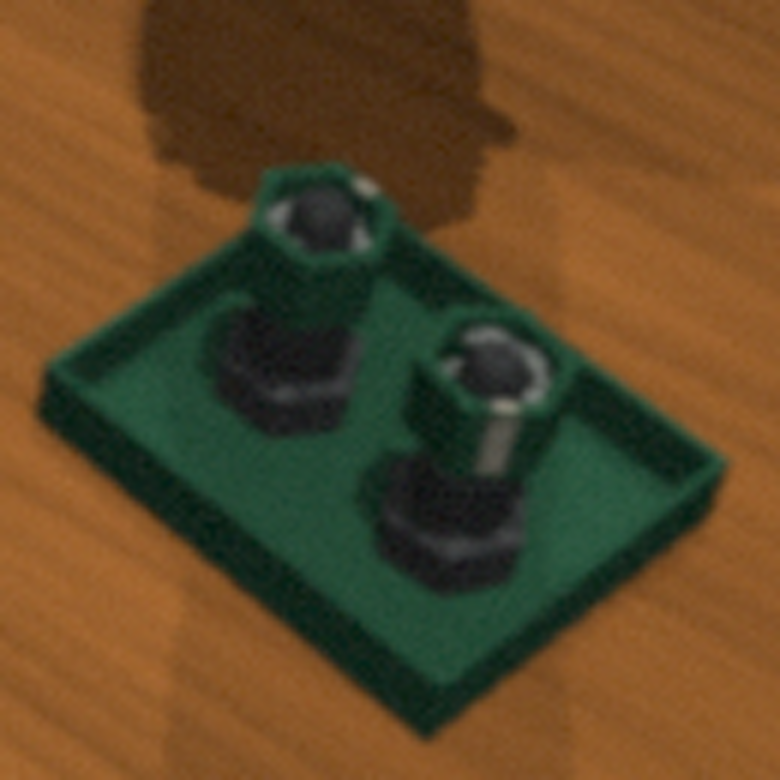

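View pics/g9t.png

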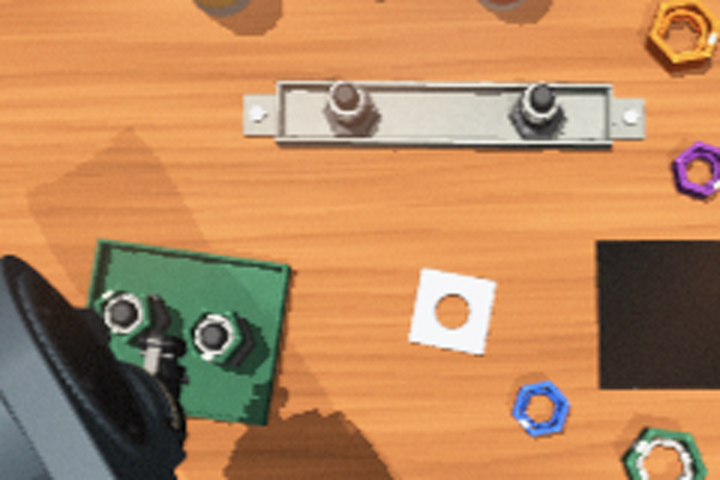

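Both finished bolts stand upright in the tray (scene crop ~325,210 and ~495,370), and the other two still stand in the channel. Last check: nut top against tip height.

```bash
python3 - <<'E'
from h import *
f=grab_frame("scene"); P=cloud(f).reshape(-1,3)
for n,c in(("new",(420,201)),("old",(440.5,281))):
    r=np.hypot(P[:,0]-c[0],P[:,1]-c[1])
    for z0 in[60]:
        m=(r<35)&(P[:,2]>z0)&(P[:,2]<120); Q=P[m]; print(n,len(Q),"z95",np.percentile(Q[:,2],[50,90,98]).round(1),"c",Q[Q[:,2]>88].mean(0).round(1))
    m=(r<6)&(P[:,2]>80); print(" tip z",np.median(P[m][:,2]).round(1)); m=(r>19)&(r<25)&(P[:,2]>85)&(P[:,2]<115); print(" nut top z",np.median(P[m][:,2]).round(1))
    # head centre
T=np.array([427.2,242]);a=np.radians(-9.4);R=np.array([[np.cos(a),-np.sin(a)],[np.sin(a),np.cos(a)]])
print("in tray",R.T@(np.array([420,201])-T)); print(ctrl.observe()["clock"])
ctrl.hand_in()
E
```

```text
new 577 z95 [89.1 96.5 99.2] c [421.7 201.2  93.9]
 tip z 97.9
 nut top z 92.9
old 659 z95 [91.1 97.7 99.6] c [442.1 280.3  94.7]
 tip z 98.5
 nut top z 94.8
in tray [ -0.40695511 -41.62540555]
18.7833
the job is handed in; nothing more can be done
```

The middle bolt (bolt B, y ≈ -3) is the right-hand one. It now stands on its head in the -y half of the green tray with the green nut screwed on, and the job is handed in at 18.8 s.

- **Finding it:** The middle bolt's rib end looked right-hand in the scene camera, so I tried it first. The nut rested about 26 mm below the tip, where a left-hand bolt allows 23 at most. Turned clockwise it ran down about 13 mm per turn, about 277° in all, and the bolt lifted with it. I did not try the nut on the other two bolts.
- **Last checks:** The tip is at z ≈ 98 and the nut's top face at about 93. The second figure is a noisy depth reading. From the arm's position I expected the face about 3 mm below the tip; both put it below the tip. The bolt sits at about (0, -42) mm in the tray frame and looks upright.
- **Everything else:** The other two bolts still stand in the channel. The finished bolt, the plate washer and the other things visible in the last pictures look unmoved, though I did not measure them. The gripper is clear. No check failed.

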